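Cap the tubes and set the mixer speed

TASK

Get the tube mixer ready to run: first press shut every flip cap that stands open, fully home, and only then turn the control knob until its white pointer points at the middle of the red index tab. Leave the bottle, the beaker and the tip box where they are.

Things in the scene. Friction and masses are not known exactly. Their poses are not given: they have to be found in the camera images.
- mixer: White bench tube mixer with teal trim, fixed to the bench, 190 (x) x 380 (y) x 70 mm high. Origin: centre of its underside; z up. Its top deck is 70 mm up. A teal tube block (75 x 204 mm, its top 100 mm up) is centred at x +15, y +69 mm and holds three tubes in a row along y, 66 mm apart (y +3, +69, +135 mm); the control knob is at x 0, y -118 mm.
- knob (a joint): Angle of the black control knob about the vertical: 0 = pointer along the mixer's +x, grows clockwise seen from above; end stops at -2.3 and +2.3 rad. Light friction (0.04 N m); stays where it is left.
- knob_grip (a point): On the knob's vertical axis at the height to grip (106 mm above the bench). The knob is a 72 mm disc carrying an upright grip bar 64 long x 18 wide, from 84 to 118 mm above the bench; this frame's x axis runs along the bar to its pointer end, z up.
- knob_pointer (a point): Tip of the knob's white pointer, 42 mm from the knob axis, at one end of the grip bar (white line on top and down the end).
- index_ring: Flat grey ring around the knob's foot (92 mm diameter) with one bright red index tab, 18 mm long and 10 mm wide, its middle 55 mm from the knob axis, its top 6 mm above the deck. Fixed. Origin on the knob axis at deck height; its x axis points from the axis to the middle of the red tab, z up.
- tube_a: Translucent sample tube fixed in the block, rim 39 mm across, rim top 63 mm above the deck. Origin on its axis at deck height; x axis points from the cap's hinge to the far side of the mouth, z up.
- cap_a (a joint): Orange flip cap of tube_a: 0 = fully shut, 1.57 = standing upright, up to 1.9. Stays where it is left. The cap is a disc 40 mm across and 8 mm thick with a 10 mm thumb tab on the side away from its hinge.
- cap_a_hinge (a point): Hinge of tube_a's cap, 21 mm from the tube axis on the side nearest the robot, 134 mm above the bench (underside of the shut cap). The hinge axis is this frame's y; its x points across the mouth; fixed.
- cap_a_tip (a point): End of the thumb tab of tube_a's cap, 51 mm from the hinge; moves with the cap.
- tube_b: Translucent sample tube fixed in the block, rim 39 mm across, rim top 63 mm above the deck. Origin on its axis at deck height; x axis points from the cap's hinge to the far side of the mouth, z up.
- cap_b (a joint): Orange flip cap of tube_b: 0 = fully shut, 1.57 = standing upright, up to 1.9. Stays where it is left. The cap is a disc 40 mm across and 8 mm thick with a 10 mm thumb tab on the side away from its hinge.
- cap_b_hinge (a point): Hinge of tube_b's cap, 21 mm from the tube axis on the side nearest the robot, 134 mm above the bench (underside of the shut cap). The hinge axis is this frame's y; its x points across the mouth; fixed.
- cap_b_tip (a point): End of the thumb tab of tube_b's cap, 51 mm from the hinge; moves with the cap.
- tube_c: Translucent sample tube fixed in the block, rim 39 mm across, rim top 63 mm above the deck. Origin on its axis at deck height; x axis points from the cap's hinge to the far side of the mouth, z up.
- cap_c (a joint): Orange flip cap of tube_c: 0 = fully shut, 1.57 = standing upright, up to 1.9. Stays where it is left. The cap is a disc 40 mm across and 8 mm thick with a 10 mm thumb tab on the side away from its hinge.
- cap_c_hinge (a point): Hinge of tube_c's cap, 21 mm from the tube axis on the side nearest the robot, 134 mm above the bench (underside of the shut cap). The hinge axis is this frame's y; its x points across the mouth; fixed.
- cap_c_tip (a point): End of the thumb tab of tube_c's cap, 51 mm from the hinge; moves with the cap.
- reagent_bottle: Bystander: amber bottle, blue cap, 68 mm diameter, 130 mm high; origin under its centre.
- beaker: Bystander: glass beaker, 80 mm diameter, 95 mm high; origin under its centre.
- tip_box: Bystander: blue box of pipette tips with a clear top, 85 x 122 x 80 mm; origin under its centre.

How it is judged:
On the way, in this order (a step that is already met when the one before it is completed fails the run):
1. all three caps are shut (within 0.1 rad) (value of joint each of cap_a, cap_b, cap_c below 0.1 rad), for 0.2 s.
2. then the knob's pointer is on the red index tab (y of knob_pointer in the frame of index_ring between -0.005 and 0.005 m and x of knob_pointer in the frame of index_ring above 0.03 m), for 0.2 s.
At the end, for the whole second after the job is handed in: All three caps are shut (each below 0.1 rad) and the tip of the knob's pointer, 42 mm from the axis, lies within 5 mm to either side (about 7 degrees) of the line from the knob axis to the middle of the red tab, on the tab's side; the bystanders are where they were (all of step 1 and all of step 2); the robot touches nothing.
It fails at once if the reagent bottle is moved by more than 20 mm or tipped (distance of reagent_bottle from where it was at the start of the episode above 0.02 m or angle between reagent_bottle's own z axis and vertical above 0.3 rad).
It fails at once if the beaker is moved by more than 20 mm or tipped (distance of beaker from where it was at the start of the episode above 0.02 m or angle between beaker's own z axis and vertical above 0.3 rad).
It fails at once if the tip box is moved by more than 20 mm or tipped (distance of tip_box from where it was at the start of the episode above 0.02 m or angle between tip_box's own z axis and vertical above 0.3 rad).
It also fails if it takes over 58 s, if anything falls off the work surface, if the arm or the gripper's body presses on something with over 40 N, if the wrist force passes 120 N, or if a joint passes its speed limit or range.

ROBOT

A 6-joint arm with a two-finger parallel gripper is mounted at the origin on the work surface. World frame = base frame: x ahead of the robot, y to its left, z up, the work surface at z = 0. Lengths are in m, angles in rad, forces in N, time in s.
With the tool pointing down it reaches from about 0.35 to 0.975 m from the base axis. Payload 4.9 kg.
Tool frame: the origin (TCP) lies at the very end of the fingers, on their centre line; the grasp point (between the pads) lies 19 mm behind it; z points along the fingers, y is the line along which they close (so a half turn about z gives the same grasp; the last joint's range is limited). The gripper opens to 85 mm and grips with 20 to 120 N. Pads are 22 mm wide; open, the fingers measure 114 mm over their backs; the gripper's body (76 mm by 85 mm) begins 54 mm behind the grasp point. The pads swing forward as they close: fully open they stand 13 mm farther back than shut.
Start: joints at [1.166, 0.053, 1.613, -0, 1.476, -0.119], TCP at [0.176, 0.6, 0.231] pointing down, gripper open.
Joint ranges: [-3.01, 3.01], [-1.01, 2.22], [0.06, 2.58], [-1.02, 4.17], [0.09, 2.62], [-3.14, 3.14]. Speed limits (rad/s): [2.57, 2.57, 3.14, 3.14, 3.14, 3.14].

INTERFACE

Orientations are given as a rotation vector (axis times angle).
In Python, from station import get_obs, get_image, get_calibration, finish_job gives the robot as it stands.
- The arm moves only by the tool servo_tool, never from a script. Its argument "increments" is a list of rows, each a list of 5 numbers: the opening, from 0 (shut) to 1 (fully open), then the shift along the tool's x, y, z in mm, then the turn about the tool's z in degrees. In form: [[jaw, tx, ty, tz, spin], ...]. A call has 1 to 12 rows; each row shifts and turns the commanded pose from where the row before left it, along the tool's axes as they then stand; what a row does not reach is not made up. A row lasts 1/8 s, in which the tool goes at most 62.5 mm and 10.7 degrees, less where a joint would pass 70% of its speed; a pose out of reach is approached as far as the arm can. A call is refused whole if a number of a shift passes 62.5 or a number of a turn 10.7, either way. A call with a gripper value outside its range is refused whole. The fingers move at their own pace and stop on an object; "force" is the grip in N (left out, the last holds). Time passes only in rows, so rows that do not move let the fingers close. It gives the time, the measured TCP pose, the force, the opening and the grip force at its end, in the units of the state.
- get_obs(): the state, without advancing time (a new reading comes with each control period).
- get_image(name): name is "scene" or "top" or "wrist"; returns the picture (384x512x3 uint8, red, green, blue); there is no depth.
- get_calibration(name): a dict with "fx", "fy", "cx", "cy" (pixels), "R" (3x3) and "t" (3): a world point X has camera coordinates R X + t; the wrist camera has in their place "mount" (4x4, takes a point from camera to tool coordinates, whose origin is the TCP and whose axes are the flange's). Camera axes: x right, y down, z forward; pixel columns grow to the right and rows downward; lengths in m; the calibration is good to about 2 mm. A picture is of the moment at which its call begins: read the wrist's pose just before it. get_calibration takes no time and is no camera call.
- finish_job(): hands the job in; it is judged then, once.
The state is a dict: "t": time; "q": joint angles; "dq": joint speeds; "effort": joint torques, N m; "tool_pos": TCP position; "tool_rot": TCP orientation; "contact_force": force on the tool from outside, world axes, zero at the start; "wrist_torque": the same for the moment, N m; "opening": finger opening in m; "grip_force": force on a finger pad.
Only numpy, scipy, OpenCV 4.12 (cv2) and the standard library are available. Lean on these libraries where they do the work, as an engineer would, in place of code of your own. Each camera call takes 0.05 s, during which the arm holds its last target. There are 200 camera calls.

## Working session

There is one attempt and no reset: what is moved stays moved. The work goes in short steps, Python scripts to look and compute and a tool call to move; the robot and the scene stay as the last step left them, time stands still between calls to the robot, and variables do not carry over. Pictures are saved under pics/ and viewed, at most 10 in all, crops included, and the job is handed in when it is done.

Besides the shell and the picture viewer there is one more tool, called after ">>>" as a command line: name --pt "numbers of a row" for each row, then --argument value for the rest. servo_tool: Moves the arm, as the interface text tells. Its arguments: {"type":"object","properties":{"increments":{"type":"array"},"force":{"type":"number"}},"required":["increments"]}

```bash
mkdir -p pics && python3 - <<'E'
from station import *
import cv2, numpy as np
o=get_obs(); print(o['t'],o['tool_pos'],o['tool_rot'],o['opening'])
for n in ('scene','top'):
    im=get_image(n); cv2.imwrite(f'pics/{n}0.png',im[:,:,::-1]); np.save(f'pics/{n}0.npy',im)
    c=get_calibration(n); print(n,{k:np.round(v,4).tolist() for k,v in c.items()})
print(get_calibration('wrist'))
E
```

```text
0.0 [0.17596001 0.59908296 0.23006713] [-4.47304613e-01 -3.10900518e+00  3.09121558e-03] 0.08557209718206236
scene {'fx': 392.8752, 'fy': 392.8752, 'cx': 257.699, 'cy': 191.3591, 'R': [[-0.8267, 0.5625, 0.009], [0.4542, 0.6768, -0.5793], [-0.332, -0.4748, -0.8151]], 't': [0.4468, -0.1836, 1.4289]}
top {'fx': 472.5452, 'fy': 472.5452, 'cx': 261.5454, 'cy': 193.8954, 'R': [[-0.0252, -0.9994, -0.0224], [-0.9971, 0.0268, -0.0714], [0.0719, 0.0206, -0.9972]], 't': [0.0439, 0.5291, 1.4324]}
{'fx': 294.9902675200776, 'fy': 294.9902675200776, 'cx': 252.90637101206917, 'cy': 194.3320497137291, 'mount': array([[-3.02278254e-04, -9.49895827e-01, -3.12566515e-01,
         8.05491945e-02],
       [ 9.99999946e-01, -3.27941645e-04,  2.95366332e-05,
        -2.65017439e-05],
       [-1.30560302e-04, -3.12566489e-01,  9.49895875e-01,
        -1.42127343e-01],
       [ 0.00000000e+00,  0.00000000e+00,  0.00000000e+00,
         1.00000000e+00]])}
```

View pics/scene0.png

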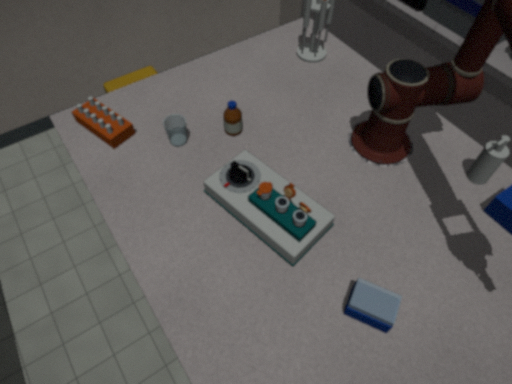

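View pics/top0.png

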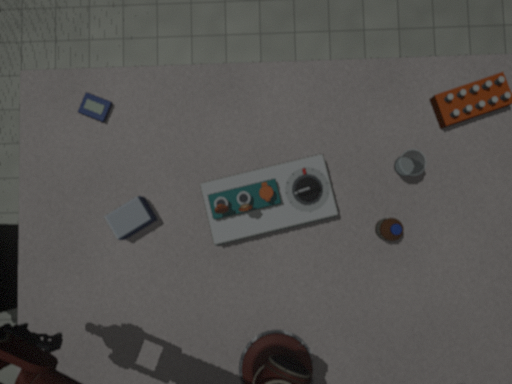

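The scene picture shows the mixer at about (268,205). Tube A, next to the knob, is shut, and the caps of B and C stand open near (290,190) and (305,208). In the top view the knob is at (305,189), the red tab at (304,171) and the pointer goes toward the left. Next I'll measure the mixer pose.

```bash
cat > h.py <<'E'
import numpy as np, cv2
from station import *
def ray(n,u,v,z):
    c=get_calibration(n); R=np.array(c['R']); t=np.array(c['t'])
    C=-R.T@t; d=R.T@np.array([(u-c['cx'])/c['fx'],(v-c['cy'])/c['fy'],1])
    return C+d*(z-C[2])/d[2]
def proj(n,X):
    c=get_calibration(n); p=np.array(c['R'])@X+np.array(c['t'])
    return np.array([c['fx']*p[0]/p[2]+c['cx'],c['fy']*p[1]/p[2]+c['cy']])
def big(m,k=0):
    n,l,s,c=cv2.connectedComponentsWithStats(m.astype(np.uint8)); i=1+np.argsort(-s[1:,4]); return [(s[j],c[j],l==j) for j in i]
E
python3 - <<'E'
from h import *
t=np.load('pics/top0.npy'); s=np.load('pics/scene0.npy')
H=cv2.cvtColor(t,cv2.COLOR_RGB2HSV).astype(int)
sub=np.zeros(H.shape[:2],bool); sub[140:255,190:350]=1
teal=(abs(H[...,0]-88)<12)&(H[...,1]>110)&sub
print('bg',t[130,260],'deck',t[225,280],'teal',t[190,235])
deck=(t.min(2)>t[225,280].min()*0.9)&sub
for n,m,z in(('teal',teal,.1),('deck',deck,.07)):
    st,c,l=big(m)[0]
    l=cv2.morphologyEx(l.astype(np.uint8),cv2.MORPH_CLOSE,np.ones((25,25)))
    r=cv2.minAreaRect(np.argwhere(l)[:,::-1].astype(np.float32))
    P=np.array([ray('top',u,v,z)[:2] for u,v in cv2.boxPoints(r)])
    print(n,st,r,'\n',P.round(4).tolist(),P.mean(0),np.linalg.norm(np.diff(P,axis=0),axis=1),np.degrees(np.arctan2(*np.diff(P,axis=0)[:, ::-1].T)))
red=((H[...,0]<6)|(H[...,0]>174))&(H[...,1]>130)&(H[...,2]>70)&sub
for st,c,l in big(red)[:3]: print('red',st,c,ray('top',*c,.076))
a=cv2.resize(t[145:250,195:345,::-1],None,fx=5,fy=5,interpolation=cv2.INTER_CUBIC)
cv2.imwrite('pics/topc.png',np.clip(a.astype(float)*1.4,0,255))
a=cv2.resize(s[145:265,195:345,::-1],None,fx=5,fy=5,interpolation=cv2.INTER_CUBIC)
cv2.imwrite('pics/scenec.png',np.clip(a.astype(float)*1.2,0,255))
E
```

```text
bg [95 93 91] deck [108 110 109] teal [32 66 67]
teal [209 184  62  34 558] ((239.29830932617188, 199.95278930664062), (23.301025390625, 58.32204818725586), 76.60750579833984) 
 [[0.5241, 0.1836], [0.559, 0.0176], [0.4927, 0.0037], [0.4578, 0.169]] [0.50840387 0.0934526 ] [0.16959781 0.06777396 0.16897269] [ -78.11770443 -168.14324288  101.89734714]
deck [ 201  155  136   88 3829] ((268.01763916015625, 198.33544921875), (61.17280960083008, 125.63408660888672), 76.30994415283203) 
 [[0.5624, 0.2123], [0.6413, -0.1532], [0.4635, -0.1897], [0.3852, 0.1723]] [0.51310447 0.01041189] [0.3739405  0.18143693 0.37033673] [ -77.82711834 -168.40688199  102.2094471 ]
red [303 169   3   5  10] [303.9 171. ] [ 0.59044639 -0.09801115  0.076     ][ WARN:0@0.457] global loadsave.cpp:1063 imwrite_ Unsupported depth image for selected encoder is fallbacked to CV_8U.
```

View pics/topc.png

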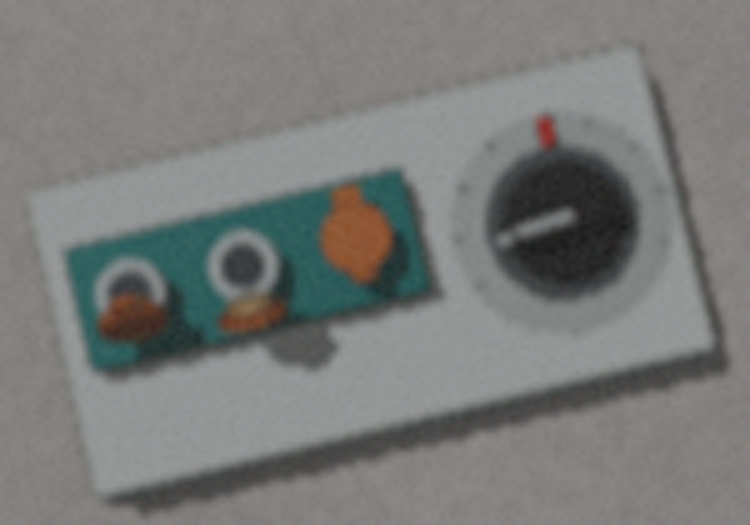

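View pics/scenec.png

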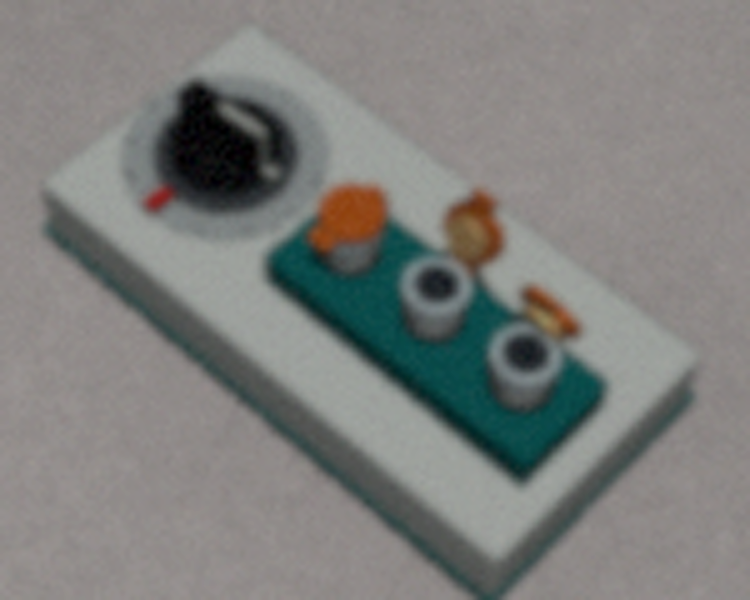

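The crops show A shut (tab away from the robot), B leaning back past upright and C standing slightly forward. Next I'll fix the mixer pose from the knob ring, rim B and the deck corners.

```bash
cat >> h.py <<'E'
from scipy.spatial.transform import Rotation as Ro
def toolcmd(target_xy_z,psi_deg=None):
    o=get_obs(); R=Ro.from_rotvec(o['tool_rot']).as_matrix()
    psi=np.degrees(np.arctan2(R[1,1],R[0,1])); d=R.T@(np.array(target_xy_z)-o['tool_pos'])*1000
    print('psi',psi.round(2),'pos',o['tool_pos'].round(4),'shift tool mm',d.round(1))
    return d
E
python3 - <<'E'
from h import *
f=lambda u,v,z:ray('top',195+u/5-.4,145+v/5-.4,z)[:2]
yaw=np.radians(12); M=np.array([[np.cos(yaw),-np.sin(yaw)],[np.sin(yaw),np.cos(yaw)]])
c0=np.array([.5131,.0104])
for n,uv,z,m in(('ringc',(562,222),.072,(0,-.118)),('rimB',(243,263),.133,(.015,.069)),('capA',(357,238),.142,(.015,.003)),
  ('cor1',(30,192),.07,(.095,.19)),('cor2',(637,45),.07,(.095,-.19)),('cor3',(716,345),.07,(-.095,-.19)),('cor4',(100,500),.07,(-.095,.19))):
    w=f(*uv,z); print(n,w.round(4),'centre->',(w-M@np.array(m)).round(4))
k=f(562,222,.072); r=f(546,132,.076); p=f(500,240,.118); q=f(575,213,.118)
print('tab ang',np.degrees(np.arctan2(*(r-k)[::-1])),np.linalg.norm(r-k),'ptr',np.degrees(np.arctan2(*(p-k)[::-1])),np.linalg.norm(p-k),'bar',np.degrees(np.arctan2(*(p-q)[::-1])))
t=c0+M@np.array([-.07,.03]); print('look',t); toolcmd([*t,.25])
print(get_obs()['q'])
E
```

```text
ringc [ 0.5372 -0.1057] centre-> [0.5126 0.0097]
rimB [0.5139 0.0799] centre-> [0.5135 0.0093]
capA [0.5256 0.0149] centre-> [0.5116 0.0089]
cor1 [0.5638 0.2097] centre-> [0.5104 0.0041]
cor2 [ 0.6417 -0.1538] centre-> [0.5093 0.0123]
cor3 [ 0.4622 -0.1941] centre-> [0.5156 0.0115]
cor4 [0.3803 0.1712] centre-> [0.5127 0.0051]
tab ang 8.567274361787938 0.053905247626710076 ptr 108.40363072932449 0.04131133982765471 bar 108.30999260729668
look [0.43839232 0.02519061]
psi 73.63 pos [0.176  0.5991 0.2302] shift tool mm [-413.6 -476.7  -19.1]
[ 1.16601528e+00  5.33096624e-02  1.61417780e+00  2.94048355e-05
  1.47598367e+00 -1.18988424e-01]
```

>>> servo_tool --pt "0 -20 -23 -1.5 0" --pt "0 -36 -42 -1.5 0" --pt "0 -36 -42 -1.5 0" --pt "0 -36 -42 -1.5 0" --pt "0 -36 -42 -1.5 0" --pt "0 -36 -42 -1.5 0" --pt "0 -36 -42 -1.5 0" --pt "0 -36 -42 -1.5 0" --pt "0 -36 -42 -1.5 0" --pt "0 -36 -42 -1.5 0" --pt "0 -36 -42 -1.5 0" --pt "0 -34 -35 -1.5 0"

```text
t: 1.6
tool_pos: [0.4389, 0.0224, 0.249]
tool_rot: [0.449, 3.109, 0.0]
contact_force: [0.3, 0.2, -0.3]
opening: 0.0002
grip_force: 0.0
```

>>> servo_tool --pt "0 0 0 0 -9.5" --pt "0 0 0 0 -9.5" --pt "0 0 0 0 -9.4" --pt "0 0 0 0 0" --pt "0 0 0 0 0"

```text
t: 2.22
tool_pos: [0.4385, 0.0244, 0.249]
tool_rot: [0.326, -3.124, -0.0]
contact_force: [0.4, 0.2, 0.2]
opening: 0.0001
grip_force: 0.0
```

```bash
python3 - <<'E'
from h import *
o=get_obs(); im=get_image('wrist'); np.save('pics/w1.npy',im); cv2.imwrite('pics/w1.png',im[:,:,::-1]); print(o['t'],o['tool_pos'],o['tool_rot'],o['opening'])
np.savez('pics/w1p.npz',p=o['tool_pos'],r=o['tool_rot'])
toolcmd([.44,.025,.25])
E
```

```text
2.225 [0.43845386 0.02436624 0.24903319] [ 3.25616329e-01 -3.12420372e+00 -1.63953913e-04] 5.867311049504386e-05
psi 101.93 pos [0.4385 0.0244 0.2491] shift tool mm [-1.6  0.3 -0.9]
```

View pics/w1.png

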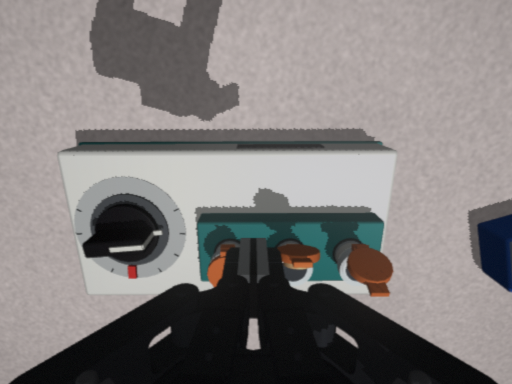

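Seen from the wrist, C's cap is at (370,265), leaning forward, B's is at (297,255), near upright, and the knob is at (125,235) with its white pointer end at (162,232). The red tab is at (132,271). The mixer pose agrees, so I go to the start point behind cap C.

```bash
cat >> h.py <<'E'
yaw=np.radians(12); M=np.array([[np.cos(yaw),-np.sin(yaw)],[np.sin(yaw),np.cos(yaw)]]); C0=np.array([.5125,.009])
def mx(x,y): return C0+M@np.array([x,y])/1000
def wproj(npz,X):
    d=np.load(npz); R=Ro.from_rotvec(d['r']).as_matrix(); c=get_calibration('wrist'); m=np.array(c['mount'])
    p=m[:3,:3].T@(R.T@(np.array(X)-d['p'])-m[:3,3]); return np.array([c['fx']*p[0]/p[2]+c['cx'],c['fy']*p[1]/p[2]+c['cy']])
E
python3 - <<'E'
from h import *
for n,x,y,z in(('tab',None,None,None),('knob',0,-118,.118),('cornerNear',-95,190,.07),('corner',-95,-190,.07),('hingeC',-6,135,.134),('hingeB',-6,69,.134)):
    if x is not None: print(n,wproj('pics/w1p.npz',[*mx(x,y),z]).round(1))
toolcmd([*mx(-52,135),.20])
E
```

```text
knob [110.  249.4]
cornerNear [398.8 149.8]
corner [ 51.  150.5]
hingeC [359.6 251.5]
hingeB [292.2 251.6]
psi 101.93 pos [0.4385 0.0244 0.2491] shift tool mm [-17.1 104.6  49.1]
```

>>> servo_tool --pt "0 -6 25 9 0" --pt "0 -6 35 10 0" --pt "0 -5 35 20 0" --pt "0 0 10 20 0" --pt "0 0 0 20 0" --pt "0 0 0 10 0" --pt "0 0 0 0 0"

```text
t: 3.15
tool_pos: [0.433, 0.1304, 0.1597]
tool_rot: [0.328, -3.123, 0.0]
contact_force: [-0.4, 0.9, 0.6]
opening: -0.0
grip_force: 0.0
```

>>> servo_tool --pt "0 -10 0 0 0" --pt "0 -10 0 0 0" --pt "0 -10 0 0 0" --pt "0 -10 0 0 0" --pt "0 -10 0 0 0" --pt "0 -10 0 0 0" --pt "0 -10 0 0 0" --pt "0 -10 0 0 0" --pt "0 -5 0 0 0" --pt "0 0 0 0 0"

```text
t: 4.4
tool_pos: [0.5169, 0.1483, 0.1603]
tool_rot: [-0.329, 3.124, -0.0]
contact_force: [0.1, 0.0, -0.2]
opening: 0.0002
grip_force: 0.2
```

>>> servo_tool --pt "0 0 0 5 0" --pt "0 0 0 5 0" --pt "0 0 0 4 0" --pt "0 0 0 3 0" --pt "0 0 0 0 0"

```text
t: 5.03
tool_pos: [0.5161, 0.1482, 0.1428]
tool_rot: [0.329, -3.123, 0.0]
contact_force: [-0.5, -1.1, -0.5]
opening: 0.0001
grip_force: 0.0
```

>>> servo_tool --pt "0 0 0 1 0" --pt "0 0 0 1 0" --pt "0 0 0 1 0" --pt "0 0 0 0 0"

```text
t: 5.52
tool_pos: [0.5167, 0.1483, 0.1417]
tool_rot: [-0.329, 3.124, -0.0]
contact_force: [-3.9, -0.2, 7.2]
opening: -0.0
grip_force: 3.4
```

```bash
python3 - <<'E'
from h import *
o=get_obs();print(o['tool_pos'],o['contact_force'])
im=get_image('wrist'); cv2.imwrite('pics/w2.png',im[:,:,::-1])
E
```

```text
[0.51668887 0.1482896  0.14174933] [-3.87000587 -0.21463453  7.21736294]
```

View pics/w2.png

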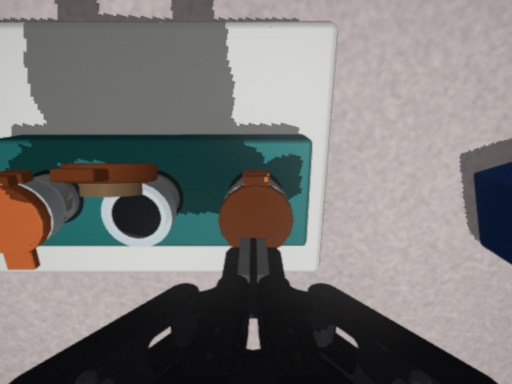

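C's cap lies flat under the fingers at (256,215), with 7 N of contact at z = 0.1417. B is still upright at (105,175) and A is flat. I press C harder.

>>> servo_tool --pt "0 0 0 1.5 0" --pt "0 0 0 1.5 0" --pt "0 0 0 0 0"

```text
t: 5.95
tool_pos: [0.5169, 0.1483, 0.1413]
tool_rot: [0.329, -3.124, 0.001]
contact_force: [-9.5, -2.4, 18.8]
opening: 0.0003
grip_force: 8.9
```

>>> servo_tool --pt "0 0 0 -10 0" --pt "0 0 0 -30 0" --pt "0 0 0 -35 0" --pt "0 30 -25 0 0" --pt "0 35 -35 0 0" --pt "0 25 -6 15 0" --pt "0 0 0 20 0" --pt "0 0 0 15 0" --pt "0 0 0 0 0"

```text
t: 7.08
tool_pos: [0.4414, 0.065, 0.1608]
tool_rot: [0.329, -3.121, -0.001]
contact_force: [0.1, 0.2, 0.1]
opening: 0.0001
grip_force: 0.0
```

```bash
python3 - <<'E'
from h import *
toolcmd([*mx(-52,69),.16])
E
```

```text
psi 102.03 pos [0.4414 0.065  0.1608] shift tool mm [-5.9 -0.6  0.8]
```

>>> servo_tool --pt "0 -10 0 0 0" --pt "0 -10 0 0 0" --pt "0 -10 0 0 0" --pt "0 -10 0 0 0" --pt "0 -10 0 0 0" --pt "0 -10 0 0 0" --pt "0 -10 0 0 0" --pt "0 -10 0 0 0" --pt "0 -10 0 0 0" --pt "0 0 0 0 0"

```text
t: 8.32
tool_pos: [0.531, 0.0838, 0.1624]
tool_rot: [-0.329, 3.124, -0.0]
contact_force: [0.3, 0.5, 0.5]
opening: 0.0006
grip_force: 0.0
```

>>> servo_tool --pt "0 0 0 5 0" --pt "0 0 0 5 0" --pt "0 0 0 4 0" --pt "0 0 0 3 0" --pt "0 0 0 3 0" --pt "0 0 0 2 0" --pt "0 0 0 2 0" --pt "0 0 0 0 0"

```text
t: 9.32
tool_pos: [0.5305, 0.0837, 0.1414]
tool_rot: [0.329, -3.124, 0.0]
contact_force: [-8.5, -0.6, 15.2]
opening: -0.0002
grip_force: 7.3
```

>>> servo_tool --pt "0 0 0 -10 0" --pt "0 0 0 -30 0" --pt "0 0 -30 -10 0" --pt "0 0 -36 0 0" --pt "0 0 0 20 0" --pt "0 0 0 20 0" --pt "0 0 0 5 0" --pt "0 0 0 2 0" --pt "0 0 0 2 0" --pt "0 0 0 0 0"

```text
t: 10.58
tool_pos: [0.5424, 0.0198, 0.1413]
tool_rot: [0.331, -3.119, 0.0]
contact_force: [-12.5, -0.4, 16.6]
opening: 0.0001
grip_force: 8.4
```

>>> servo_tool --pt "0 0 0 -15 0" --pt "0 0 0 -35 0" --pt "0 20 -13 -40 0" --pt "0 35 -20 -20 0" --pt "0 38 -20 0 0" --pt "0 0 0 0 0" --pt "0 0 0 0 0"

```text
t: 11.45
tool_pos: [0.4642, -0.0515, 0.249]
tool_rot: [-0.33, 3.124, 0.001]
contact_force: [0.0, -0.4, -0.4]
opening: -0.0
grip_force: 0.0
```

```bash
python3 - <<'E'
from h import *
o=get_obs(); im=get_image('wrist'); np.save('pics/w3.npy',im)
cv2.imwrite('pics/w3.png',cv2.resize(im[150:384,60:460,::-1],None,fx=2,fy=2,interpolation=cv2.INTER_CUBIC)); print(o['t'],o['tool_pos'],o['tool_rot'])
np.savez('pics/w3p.npz',p=o['tool_pos'],r=o['tool_rot'])
k=[*mx(0,-118)]; print('knob xy',np.round(k,4),'axis px z.118',wproj('pics/w3p.npz',[*k,.118]),'z.07',wproj('pics/w3p.npz',[*k,.07]))
toolcmd([*k,.25])
E
```

```text
11.45 [ 0.46421485 -0.05153316  0.24897285] [-3.29646013e-01  3.12418340e+00  7.69469759e-04]
knob xy [ 0.537  -0.1064] axis px z.118 [185.74102029 240.92027609] z.07 [194.4998456 222.1379331]
psi 102.08 pos [ 0.4644 -0.0514  0.2489] shift tool mm [-59.5 -69.   -1.2]
```

View pics/w3.png

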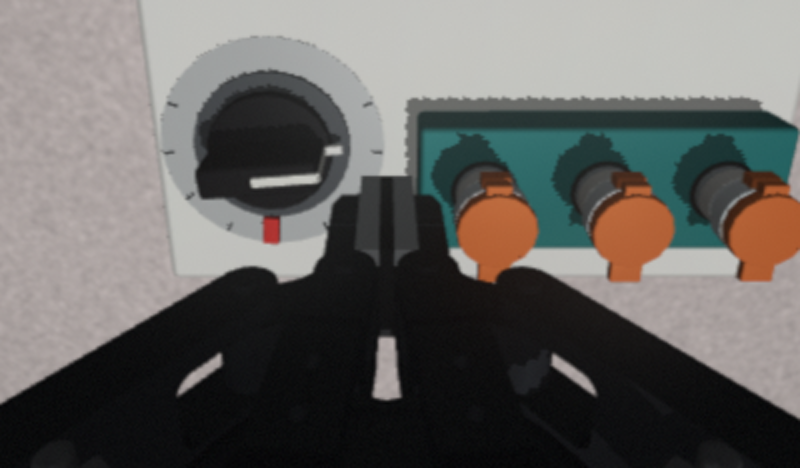

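All three caps lie flat at crop (497,228), (632,228) and (765,230). The knob's white top line runs from crop (252,183) to (318,178), and the red tab is at (272,230). I'll compute the angles from these.

```bash
cat >> h.py <<'E'
def wray(npz,u,v,z):
    d=np.load(npz); R=Ro.from_rotvec(d['r']).as_matrix(); c=get_calibration('wrist'); m=np.array(c['mount'])
    C=d['p']+R@m[:3,3]; e=R@m[:3,:3]@np.array([(u-c['cx'])/c['fx'],(v-c['cy'])/c['fy'],1]); return (C+e*(z-C[2])/e[2])[:2]
def ang(v): return np.degrees(np.arctan2(v[1],v[0])).round(2)
E
python3 - <<'E'
from h import *
im=np.load('pics/w3.npy'); H=cv2.cvtColor(im,cv2.COLOR_RGB2HSV).astype(int); P='pics/w3p.npz'
sub=np.zeros(H.shape[:2],bool); sub[150:275,130:225]=1
red=((H[...,0]<5)|(H[...,0]>174))&(H[...,1]>150)&sub
st,c,l=big(red)[0]; tab=wray(P,*c,.076)
s2=np.zeros_like(sub); s2[235:246,180:222]=1
ln=(im.min(2)>130)&s2
st2,c2,l2=big(ln)[0]; vx,vy,x0,y0=cv2.fitLine(np.argwhere(l2)[:,::-1].astype(np.float32),cv2.DIST_L2,0,.01,.01).ravel()
a=wray(P,x0-15*vx,y0-15*vy,.118); b=wray(P,x0+15*vx,y0+15*vy,.118)
if vx<0:a,b=b,a
g=(im.min(2)>90)&sub
ringc=wray(P,196,219,.072)
k=mx(0,-118)
print('tab',st,c,tab.round(4),'ring',ringc.round(4),'k',k.round(4),'tabang',ang(tab-k),ang(tab-ringc),np.linalg.norm(tab-k),'line',st2,c2,ang(b-a))
E
```

```text
tab [192 259   7  12  82] [195.07317073 264.5       ] [ 0.5897 -0.0967] ring [ 0.5318 -0.1051] k [ 0.537  -0.1064] tabang 10.44 8.19 0.053548886491184 line [185 237  34   7 148] [201.78378378 240.02027027] 106.84
```

>>> servo_tool --pt "0.6 -20 -23 0 0" --pt "0.6 -20 -23 0 0" --pt "0.6 -20 -23 0 0" --pt "0.6 0 0 0 10.6" --pt "0.6 0 0 0 10.6" --pt "0.6 0 0 0 10.6" --pt "0.6 0 0 0 10.6" --pt "0.6 0 0 0 10.6" --pt "0.6 0 0 0 10.6" --pt "0.6 0 0 0 10.6" --pt "0.6 0 0 0 10.6" --force 30

```text
t: 12.88
tool_pos: [0.5379, -0.106, 0.2485]
tool_rot: [-1.868, -2.524, 0.0]
contact_force: [0.3, -0.0, -0.1]
opening: 0.0515
grip_force: 0.0
```

>>> servo_tool --pt "0.6 0 0 20 0" --pt "0.6 0 0 35 0" --pt "0.6 0 0 35 0" --pt "0.6 0 0 20 0" --pt "0.6 0 0 0 0" --pt "0.6 0 0 0 0"

```text
t: 13.62
tool_pos: [0.5381, -0.1072, 0.1405]
tool_rot: [1.862, 2.528, 0.001]
contact_force: [-0.2, 0.0, -0.0]
opening: 0.0513
grip_force: 0.0
```

```bash
python3 - <<'E'
from h import *
d=toolcmd([.5365,-.106,.091]); o=get_obs(); print(o['opening'],o['contact_force'],o['t'],o['q'][5])
E
```

```text
psi 17.27 pos [ 0.5381 -0.1072  0.1405] shift tool mm [ 1.7 -1.2 49.5]
0.05131363467149105 [-0.22800457  0.04409285 -0.0485974 ] 13.625 -0.6339035966338236
```

>>> servo_tool --pt "0.6 1 -1 15 0" --pt "0.6 0 0 20 0" --pt "0.6 0 0 14 0" --pt "0.6 0 0 0 0" --pt "0 0 0 0 0" --pt "0 0 0 0 0" --pt "0 0 0 0 0" --pt "0 0 0 0 0"

```text
t: 14.62
tool_pos: [0.5373, -0.1063, 0.0914]
tool_rot: [1.862, 2.527, 0.003]
contact_force: [5.2, 2.0, -0.7]
opening: 0.0174
grip_force: 35.5
```

>>> servo_tool --pt "0 0 0 0 9.8" --pt "0 0 0 0 9.8" --pt "0 0 0 0 9.8" --pt "0 0 0 0 9.8" --pt "0 0 0 0 9.8" --pt "0 0 0 0 9.8" --pt "0 0 0 0 9.8" --pt "0 0 0 0 9.8" --pt "0 0 0 0 9.8" --pt "0 0 0 0 9.8" --pt "0 0 0 0 0" --pt "0 0 0 0 0"

```text
t: 16.12
tool_pos: [0.5354, -0.1049, 0.0913]
tool_rot: [-3.128, -0.253, 0.003]
contact_force: [-3.5, 6.7, 6.3]
opening: 0.0173
grip_force: 36.5
```

>>> servo_tool --pt "0.6 0 0 0 0" --pt "0.6 0 0 0 0" --pt "0.6 0 0 0 0" --pt "0.6 0 0 -15 0" --pt "0.6 0 0 -35 0" --pt "0.6 0 0 -40 0" --pt "0.6 10 -15 -40 0" --pt "0 25 -25 -28 0" --pt "0 25 -30 0 0" --pt "0 0 0 0 0" --pt "0 0 0 0 0" --pt "0 0 0 0 0"

```text
t: 17.62
tool_pos: [0.5834, -0.0285, 0.2481]
tool_rot: [3.131, 0.251, -0.001]
contact_force: [-0.7, 0.3, 0.7]
opening: 0.0001
grip_force: 0.0
```

```bash
python3 - <<'E'
from h import *
o=get_obs(); im=get_image('wrist'); np.save('pics/w4.npy',im); np.savez('pics/w4p.npz',p=o['tool_pos'],r=o['tool_rot'])
u,v=wproj('pics/w4p.npz',[*mx(0,-118),.1]).round().astype(int); print(o['t'],u,v,o['tool_pos'])
x0,y0=max(u-80,0),max(v-60,0); print('origin',x0,y0)
cv2.imwrite('pics/w4.png',cv2.resize(im[y0:y0+130,x0:x0+170,::-1],None,fx=4,fy=4,interpolation=cv2.INTER_CUBIC))
E
```

```text
17.625 317 232 [ 0.5834187  -0.02846987  0.24814115]
origin 237 172
```

View pics/w4.png

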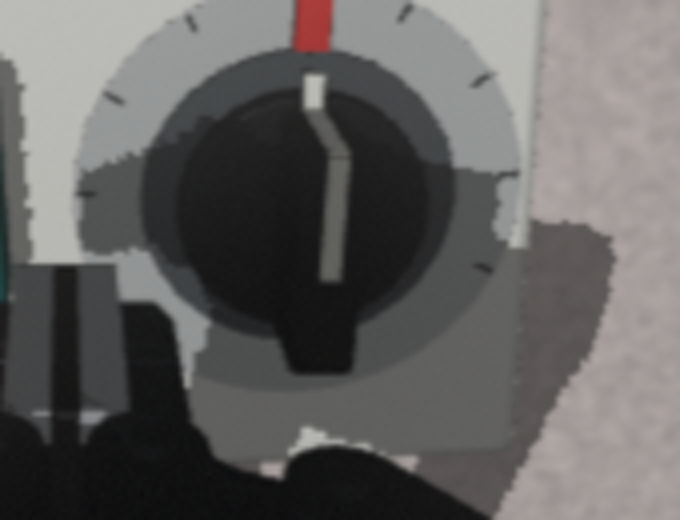

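The pointer, with its white end at crop (314,92), sits right below the red tab at (313,25). I'll check the angles numerically.

```bash
python3 - <<'E'
from h import *
P='pics/w4p.npz'; im=np.load('pics/w4.npy'); f=lambda u,v,z:wray(P,237+u/4-.4,172+v/4-.4,z)
H=cv2.cvtColor(im,cv2.COLOR_RGB2HSV).astype(int); sub=np.zeros(H.shape[:2],bool); sub[140:200,290:340]=1
st,c,l=big(((H[...,0]<6)|(H[...,0]>174))&(H[...,1]>130)&sub)[0]; tab=wray(P,*c,.076)
vx,vy,x,y=cv2.fitLine(np.argwhere(l)[:,::-1].astype(np.float32),cv2.DIST_L2,0,.01,.01).ravel()
e=wray(P,x+4*vx,y+4*vy,.076)-wray(P,x-4*vx,y-4*vy,.076)
a,b=f(331,280,.118),f(340,157,.118)
# ring centre by circle fit of outer edge points at z .072
pts=np.array([f(u,v,.072) for u,v in((75,200),(80,150),(520,170),(517,235),(280,391),(200,380),(360,382),(150,52),(430,38))])
A=np.c_[2*pts,np.ones(len(pts))]; s=np.linalg.lstsq(A,(pts**2).sum(1),rcond=None)[0]; ctr=s[:2]; print('ringfit',ctr.round(4),np.sqrt(s[2]+ctr@ctr))
for k in (ctr,mx(0,-118)): print('k',k.round(4),'tab',tab.round(4),np.linalg.norm(tab-k).round(4),ang(tab-k),'tip',[(np.linalg.norm(f(*q,z)-k).round(4),ang(f(*q,z)-k)) for q,z in(((340,157),.118),((314,90),.09),((314,75),.084))])
print('tab axis',ang(e),'line',a.round(4),b.round(4),ang(b-a))
E
```

```text
ringfit [ 0.5348 -0.1047] 0.06432880271703566
k [ 0.5348 -0.1047] tab [ 0.5915 -0.096 ] 0.0573 8.69 tip [(np.float64(0.0332), np.float64(8.61)), (np.float64(0.0415), np.float64(10.61)), (np.float64(0.0438), np.float64(9.16))]
k [ 0.537  -0.1064] tab [ 0.5915 -0.096 ] 0.0554 10.79 tip [(np.float64(0.0314), np.float64(12.32)), (np.float64(0.0397), np.float64(13.64)), (np.float64(0.0419), np.float64(11.96))]
tab axis 6.67 line [ 0.5343 -0.1053] [ 0.5677 -0.0997] 9.41
```

The pointer is at about 9.4° and the tab at about 9.0°, well inside the tolerance. The caps are shut and the arm is clear.

```bash
python3 -c "
from station import *
print(finish_job())"
```

```text
the job is handed in; nothing more can be done
None
```

Job handed in: caps B and C pressed shut (A was already shut, pressed as a check), then the knob turned to within about 1° of the red tab's middle by my camera measurement; the arm is clear, it never went near the bottle, beaker or tip box, and no verdict came back.

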